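# Find the loose levelling bolt and hold its cap open

### The job

One of the three yellow-capped levelling bolts of the round gluing plate has lost its grip in the thread: tap the caps from above with the fingertips until you find the one that drops under the tap. Leaving that bolt down, swing its sprung cap up by the tab until it stands about upright, and finish while still holding it open there, so that a colleague can get the spanner on the bolt. Keep the caps of the tight bolts shut, and do not disturb the tube, the glue bottle or the spanner around the plate.

Things in the scene. Friction and masses are not known exactly. Their poses are not given: they have to be found in the camera images.
- plate: Round aluminium gluing plate, 330 mm across, 12 mm thick, fixed on the bench; origin at the centre of its underside. It carries a low hub (30 mm above the plate) and three empty black tube nests (20 mm above the plate), and between the nests, 105 mm from its centre, three capped levelling bolts (M16) that look alike and stand equally high.
- mount_a: Fixed threaded insert of one levelling bolt, origin on the bolt's axis on the plate's top face (12 mm above the bench), z up. Its -x side is the cap's front, its +x side the hinge side, its y axis is parallel to the cap's hinge.
- tab_a (a point): Centre of the rounded end of the thumb tab on this bolt's yellow cap: a flat upright ear at the front of the cap's top, 9 mm thick (mount's y), 20 mm long (x), 10 mm end radius. Cap shut: 14 mm to -x of the mount's origin and 53 mm above it, 10 mm below the tab's highest edge, 13 mm above the top of the cap (a cup 52 mm across). Moves with bolt and cap.
- cap_a_hinge (a point): Hinge of this cap, on its pin's axis, 28 mm towards +x of the mount's origin and 18 mm above it (less what the bolt has dropped); the pin runs along the mount's y. The tab's centre swings about it at 55 mm radius, up and over from the front (-x) to the hinge side (+x).
- cap_a (a joint): Opening angle of this cap in rad: 0 shut over the bolt head, 1.57 upright, 1.9 at its stop. A spring pulls it shut from everywhere (0.6 to 1.6 N at the tab); let go, it closes.
- bolt_a (a joint): How far this bolt with its cap has dropped, in m: 0 at the start. A tight bolt stays at 0 when tapped. The loose one is held by friction alone: a push of 3 to 4 N down on its tab or cap sends it down, at most to 0.008 where it is stopped, and it stays down; a steady pull of over 6 N would draw it up again.
- mount_b: Fixed threaded insert of one levelling bolt, origin on the bolt's axis on the plate's top face (12 mm above the bench), z up. Its -x side is the cap's front, its +x side the hinge side, its y axis is parallel to the cap's hinge.
- tab_b (a point): Centre of the rounded end of the thumb tab on this bolt's yellow cap: a flat upright ear at the front of the cap's top, 9 mm thick (mount's y), 20 mm long (x), 10 mm end radius. Cap shut: 14 mm to -x of the mount's origin and 53 mm above it, 10 mm below the tab's highest edge, 13 mm above the top of the cap (a cup 52 mm across). Moves with bolt and cap.
- cap_b_hinge (a point): Hinge of this cap, on its pin's axis, 28 mm towards +x of the mount's origin and 18 mm above it (less what the bolt has dropped); the pin runs along the mount's y. The tab's centre swings about it at 55 mm radius, up and over from the front (-x) to the hinge side (+x).
- cap_b (a joint): Opening angle of this cap in rad: 0 shut over the bolt head, 1.57 upright, 1.9 at its stop. A spring pulls it shut from everywhere (0.6 to 1.6 N at the tab); let go, it closes.
- bolt_b (a joint): How far this bolt with its cap has dropped, in m: 0 at the start. A tight bolt stays at 0 when tapped. The loose one is held by friction alone: a push of 3 to 4 N down on its tab or cap sends it down, at most to 0.008 where it is stopped, and it stays down; a steady pull of over 6 N would draw it up again.
- mount_c: Fixed threaded insert of one levelling bolt, origin on the bolt's axis on the plate's top face (12 mm above the bench), z up. Its -x side is the cap's front, its +x side the hinge side, its y axis is parallel to the cap's hinge.
- tab_c (a point): Centre of the rounded end of the thumb tab on this bolt's yellow cap: a flat upright ear at the front of the cap's top, 9 mm thick (mount's y), 20 mm long (x), 10 mm end radius. Cap shut: 14 mm to -x of the mount's origin and 53 mm above it, 10 mm below the tab's highest edge, 13 mm above the top of the cap (a cup 52 mm across). Moves with bolt and cap.
- cap_c_hinge (a point): Hinge of this cap, on its pin's axis, 28 mm towards +x of the mount's origin and 18 mm above it (less what the bolt has dropped); the pin runs along the mount's y. The tab's centre swings about it at 55 mm radius, up and over from the front (-x) to the hinge side (+x).
- cap_c (a joint): Opening angle of this cap in rad: 0 shut over the bolt head, 1.57 upright, 1.9 at its stop. A spring pulls it shut from everywhere (0.6 to 1.6 N at the tab); let go, it closes.
- bolt_c (a joint): How far this bolt with its cap has dropped, in m: 0 at the start. A tight bolt stays at 0 when tapped. The loose one is held by friction alone: a push of 3 to 4 N down on its tab or cap sends it down, at most to 0.008 where it is stopped, and it stays down; a steady pull of over 6 N would draw it up again.
- tube: Bystander: black motor tube with a red mesh sleeve, standing upright, 82 mm across, 165 mm tall, origin at the centre of its underside.
- glue: Bystander: small white glue bottle with a green needle tip, standing upright, 38 mm across, 98 mm tall, origin at the centre of its underside.
- spanner: Bystander: spanner lying flat on the bench, 200 mm long along its x, less than 25 mm high.

How it is judged:
By the outcome, as a careful person would: the job done as asked, in the order asked, and still so for the second after the job is handed in, while the arm keeps its last pose, push and grip.
It also fails if it takes over 46 s, if anything falls off the work surface, if the arm or the gripper's body presses on something with over 40 N, if the wrist force passes 120 N, or if a joint passes its speed limit or range.

### The arm

A 6-joint arm with a two-finger parallel gripper is mounted at the origin on the work surface. World frame = base frame: x ahead of the robot, y to its left, z up, the work surface at z = 0. Lengths are in m, angles in rad, forces in N, time in s.
With the tool pointing down it reaches from about 0.35 to 0.8 m from the base axis. Payload 7.3 kg.
Tool frame: the origin (TCP) lies between the finger pads; the fingertips stand 25 mm ahead of it and the grasp point (between the pads) lies 6 mm ahead of it (r.tip_extent is the distance from the TCP to the fingertips, in m); z points along the fingers, y is the line along which they close (so a half turn about z gives the same grasp; the last joint's range is limited). The gripper opens to 85 mm and grips with 20 to 120 N. Pads are 22 mm wide; open, the fingers measure 114 mm over their backs; the gripper's body (76 mm by 85 mm) begins 54 mm behind the grasp point. The pads swing forward as they close: fully open they stand 13 mm farther back than shut.
Start: joints at [-1.411, 0.342, 1.524, -0, 1.275, -0.146], TCP at [0.158, -0.501, 0.256] pointing down, gripper open.
Joint ranges: [-2.53, 2.53], [-0.77, 2.02], [0.04, 2.7], [-1, 4.14], [0.28, 2.66], [-3.11, 3.11]. Speed limits (rad/s): [2.57, 2.57, 3.14, 3.14, 3.14, 3.14].

### API

Orientations are given as a unit quaternion [x, y, z, w].
In Python, from workcell import r, command_gripper, optics gives the robot as it stands. The module is installed in compiled form; this text tells all that it offers. Calls block until the motion is done:
- r.reach(position, orientation): joint-space move of the TCP to a pose.
- r.move_straight(position, orientation=None, speed=0.15, max_force=None): straight line of the TCP; orientation=None keeps the orientation; speed is the mean speed in m/s. With max_force (N) it stops when the force on the tool has changed by that much, and returns True; else False.
- r.movej(angles): joint-space move.
- command_gripper(opening, force=None): finger opening in m; force is the grip in N (None keeps the last); returns when the fingers have stopped.
- r.hold(seconds).
- r.solve_ik(position, orientation): joint angles nearest the present ones, or None.
- r.read_state(): the state.
- optics.get_image(name): name is "scene" or "top"; returns (picture, depth): 420x560x3 uint8, red, green, blue; 420x560 float32, m along the optical axis (not along the pixel's ray), 0 where there is no reading.
- optics.camera_model(name): a dict with "K" (3x3 intrinsics, pixels), "k1" (the pictures are not rectified: a ray, as slopes to the right and down, at radius r is drawn at 1 + k1 r^2 times it, then the intrinsics apply), "R" (3x3) and "t" (3): a world point X has camera coordinates R X + t. Camera axes: x right, y down, z forward; pixel columns grow to the right and rows downward; lengths in m; the calibration is good to about 2 mm. A picture is of the moment at which its call begins. camera_model takes no time and is no camera call.
A pose or a line that the arm cannot do raises r.PlanningError and nothing moves.
- r.finish_job(): hands the job in; it is judged then, once.
The state is a dict: "time_s": time; "joint_positions": joint angles; "dq": joint speeds; "tau": joint torques, N m; "eef_pos": TCP position; "eef_rot": TCP orientation; "contact_force": force on the tool from outside, world axes, zero at the start; "torque": the same for the moment, N m; "grip_width": finger opening in m; "grip_force": force on a finger pad.
Only numpy, scipy, OpenCV 4.12 (cv2) and the standard library are available. Lean on these libraries where they do the work, as an engineer would, in place of code of your own. Each camera call takes 0.05 s, during which the arm holds its last target. There are 200 camera calls.

## Working session

There is one attempt and no reset: what is moved stays moved. The work goes in short steps, each a Python script; the robot and the scene stay as the last script left them, time stands still between calls to the robot, and variables do not carry over. Pictures are saved under pics/ and viewed, at most 10 in all, crops included, and the job is handed in when it is done.

```bash
mkdir -p pics; python3 - <<'E'
from workcell import r, optics
import cv2, numpy as np
for n in ("scene","top"):
    im,d=optics.get_image(n); cv2.imwrite(f"pics/{n}0.png",im[:,:,::-1]); np.savez(f"{n}0.npz",im=im,d=d)
    m=optics.camera_model(n); print(n,m, -np.array(m["R"]).T@m["t"])
s=r.read_state(); print(s["time_s"],s["eef_rot"],s["contact_force"],s["grip_width"],r.tip_extent)
E
```

```text
scene {'K': array([[445.01414977,   0.        , 279.11020782],
       [  0.        , 445.01414977, 212.82420543],
       [  0.        ,   0.        ,   1.        ]]), 'k1': -0.01413389368986865, 'R': array([[-0.7620095 ,  0.64756142, -0.00239395],
       [ 0.55700625,  0.65355539, -0.51245428],
       [-0.33028104, -0.39182847, -0.85871117]]), 't': array([ 0.42768973, -0.32430464,  1.28574487])} [0.9312005  0.43878713 0.93891606]
top {'K': array([[531.82488286,   0.        , 276.83834036],
       [  0.        , 531.82488286, 199.00859663],
       [  0.        ,   0.        ,   1.        ]]), 'k1': -0.19704380846157837, 'R': array([[-9.46212270e-04, -9.99636021e-01, -2.69616500e-02],
       [-9.87856603e-01,  5.12329640e-03, -1.55283879e-01],
       [ 1.55365491e-01,  2.64873125e-02, -9.87501892e-01]]), 't': array([0.05269742, 0.61114457, 1.41176604])} [0.38443334 0.01215327 1.49044335]
0.1 [ 9.88336433e-01  1.52284679e-01  7.25898053e-06 -6.87281055e-04] [ 0.11091577  0.45532558 -0.30470865] 0.0851600211398682 0.025
```

View pics/scene0.png

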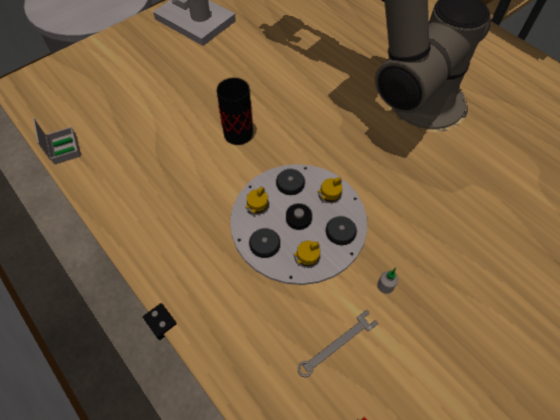

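View pics/top0.png

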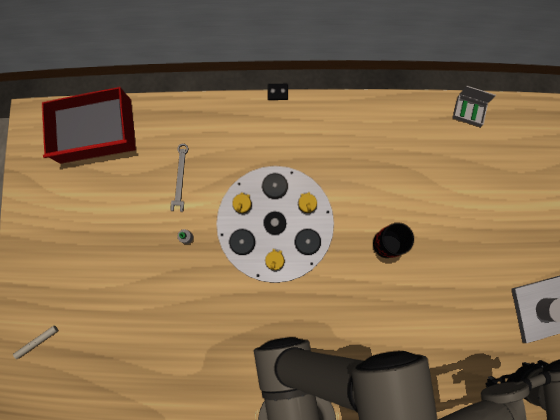

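The scene view shows caps at (258,201), (331,190) and (309,254). The top view has them at (242,203), (308,203) and (275,260), with the tube at (393,241), glue at (185,237) and spanner at (180,178). Next I'll get yellow 3D points and enlarged crops.

```bash
cat > h.py <<'E'
import numpy as np, cv2
from workcell import optics
def cam(n):
    m=optics.camera_model(n); return m["K"],m["k1"],np.array(m["R"]),np.array(m["t"])
def rays(n,uv):
    K,k1,R,t=cam(n)
    p=cv2.undistortPoints(np.asarray(uv,float).reshape(-1,1,2),K,np.array([k1,0,0,0.]))[:,0]
    return np.c_[p,np.ones(len(p))]@R, -R.T@t     # world directions (unit depth), centre
def at_z(n,uv,z):
    d,c=rays(n,uv); return c+d*((z-c[2])/d[:,2])[:,None]
def project(n,X):
    K,k1,R,t=cam(n)
    return cv2.projectPoints(np.asarray(X,float).reshape(-1,1,3),cv2.Rodrigues(R)[0],t,K,np.array([k1,0,0,0.]))[0][:,0]
def yellow(im):
    h=cv2.cvtColor(im,cv2.COLOR_RGB2HSV); return cv2.inRange(h,(18,150,70),(32,255,255))
E
python3 - <<'E'
from h import *
for n in("scene","top"):
    z=np.load(n+"0.npz"); im,d=z["im"],z["d"]; m=yellow(im)
    x0,x1,y0,y1=(225,375,155,285) if n=="scene" else (210,340,160,290)
    mm=np.zeros_like(m); mm[y0:y1,x0:x1]=m[y0:y1,x0:x1]
    k,l,st,c=cv2.connectedComponentsWithStats(mm)
    print(n)
    for i in range(1,k):
        if st[i,4]<30: continue
        v,u=np.nonzero(l==i); D,C=rays(n,np.c_[u,v]); P=C+D*d[v,u][:,None]
        hi=P[P[:,2]>.060]; 
        print(c[i],st[i,4],"cap@.05",at_z(n,[c[i]],.05)[0].round(4),"z pct",np.percentile(P[:,2],[5,50,90,98]).round(4),"hi",len(hi),hi.mean(0).round(4) if len(hi) else None)
    cv2.imwrite(f"pics/{n}1.png",cv2.resize(im[y0:y1,x0:x1,::-1],None,fx=4.5,fy=4.5,interpolation=cv2.INTER_CUBIC))
E
python3 -c "
import cv2,numpy as np
a=cv2.imread('pics/scene1.png');b=cv2.imread('pics/top1.png')
print(a.shape,b.shape)"
```

```text
scene
[330.74309392 188.00552486] 362 cap@.05 [0.4497 0.0608 0.05  ] z pct [0.0362 0.0523 0.0625 0.0747] hi 39 [0.46   0.0822 0.1152]
[256.45923913 199.38315217] 368 cap@.05 [ 0.6061 -0.0299  0.05  ] z pct [0.0372 0.0525 0.0572 0.0742] hi 33 [ 0.5918 -0.0336  0.0713]
[307.61085973 251.95022624] 442 cap@.05 [0.6066 0.1508 0.05  ] z pct [0.0371 0.0524 0.0631 0.0754] hi 49 [0.5991 0.1599 0.0881]
top
[241.5037037  202.68888889] 270 cap@.05 [0.6013 0.1479 0.05  ] z pct [0.038  0.0515 0.0587 0.0735] hi 24 [0.5791 0.1479 0.1299]
[307.27777778 202.35925926] 270 cap@.05 [ 0.6013 -0.0326  0.05  ] z pct [0.0447 0.0516 0.0583 0.0751] hi 25 [ 0.57   -0.0305  0.1849]
[274.54416961 259.96466431] 283 cap@.05 [0.4444 0.0571 0.05  ] z pct [0.0415 0.0515 0.0602 0.0773] hi 29 [0.4283 0.0584 0.1698]
(585, 675, 3) (585, 585, 3)
```

View pics/scene1.png

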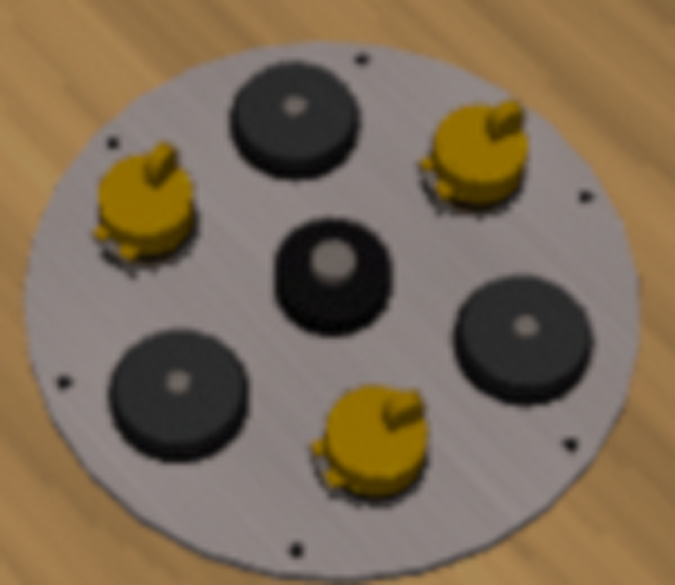

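View pics/top1.png

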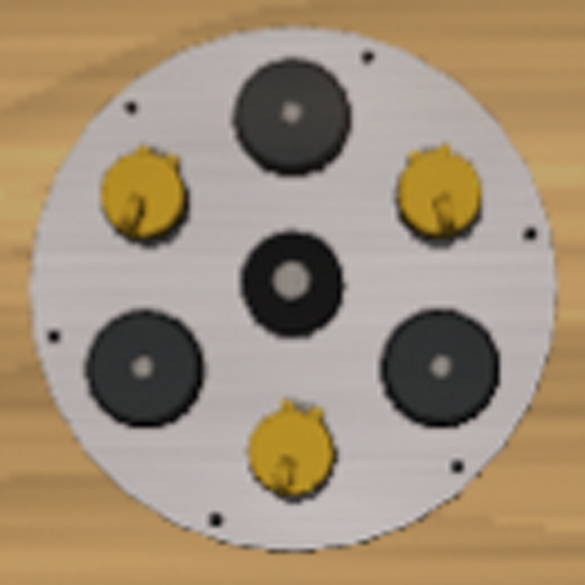

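The three tabs face roughly toward the robot (world -x) and each has its own yaw. The hinge lugs sit on the far side. Next I'll measure plate centre, mounts and yaws.

```bash
cat > loc.py <<'E'
from h import *
from scipy.optimize import least_squares
def locate():
    res={}
    for n in("scene","top"):
        z=np.load(n+"0.npz"); im,d=z["im"],z["d"]; m=yellow(im)
        v,u=np.nonzero(m&(d>0)); D,C=rays(n,np.c_[u,v]); P=C+D*d[v,u][:,None]
        ok=(np.hypot(P[:,0]-.55,P[:,1]-.058)<.17)&(P[:,2]>.015)&(P[:,2]<.08)
        # plate: bright-grey outline at z=.012
        hsv=cv2.cvtColor(im,cv2.COLOR_RGB2HSV); pm=cv2.inRange(hsv,(0,0,90),(180,60,255))
        pm=cv2.morphologyEx(pm,cv2.MORPH_CLOSE,np.ones((25,25)))
        c=max([c for c in cv2.findContours(pm,0,1)[0] if cv2.pointPolygonTest(c,tuple(map(float,project(n,[.55,.058,.012])[0])),False)>0],key=cv2.contourArea)
        e=at_z(n,c[:,0],.012)[:,:2]
        f=least_squares(lambda p:np.hypot(*(e-p[:2]).T)-p[2],[.55,.058,.165],loss="soft_l1",f_scale=.002)
        res[n]=(P[ok],np.c_[u,v][ok],f.x)
    return res
if __name__=="__main__":
    R=locate()
    for n in R:
        P,uv,pl=R[n]; print(n,"plate",pl.round(4))
        for g in [(.60,.148),(.60,-.033),(.447,.058)]:
            q=np.hypot(*(P[:,:2]-g).T)<.045; p=P[q]; 
            top=p[(abs(p[:,2]-.052)<.004)]; c=cv2.minEnclosingCircle(top[:,:2].astype(np.float32)); 
            T=p[p[:,2]>.062]; L=p[(p[:,2]<.045)&(p[:,0]>c[0][0]+.015)]
            print(" cap mean",top.mean(0).round(4),"circ",np.round(c[0],4),round(c[1],4),"tab",len(T),T.mean(0).round(4),"lug",len(L),L.mean(0).round(4) if len(L) else "", "plane z",round(np.median(top[:,2]),4))
            print("   rel bearing tab",np.degrees(np.arctan2(*-(T.mean(0)[:2]-c[0])[::-1])).round(1), "lug",np.degrees(np.arctan2(*(L.mean(0)[:2]-c[0])[::-1])).round(1) if len(L) else "")
E
python3 loc.py
```

```text
scene plate [0.5513 0.0594 0.1631]
 cap mean [0.6067 0.1506 0.0523] circ [0.6038 0.1503] 0.0256 tab 46 [0.5922 0.1542 0.0708] lug 48 [0.6265 0.1494 0.0377] plane z 0.0525
   rel bearing tab -18.4 lug -2.2
 cap mean [ 0.6055 -0.0294  0.0524] circ [ 0.6036 -0.0315] 0.0252 tab 32 [ 0.5917 -0.0335  0.0716] lug 42 [ 0.6258 -0.026   0.0376] plane z 0.0527
   rel bearing tab 9.5 lug 14.1
 cap mean [0.4495 0.0605 0.0524] circ [0.447  0.0599] 0.025 tab 35 [0.4343 0.0628 0.0712] lug 44 [0.4693 0.0594 0.0373] plane z 0.0526
   rel bearing tab -12.9 lug -1.2
top plate [0.5491 0.0583 0.1628]
 cap mean [0.6023 0.1479 0.0517] circ [0.6013 0.1487] 0.0248 tab 21 [0.5878 0.1541 0.0706] lug 11 [0.6257 0.1394 0.0362] plane z 0.0516
   rel bearing tab -21.6 lug -20.9
 cap mean [ 0.6028 -0.0314  0.0516] circ [ 0.601  -0.0323] 0.0251 tab 23 [ 0.5862 -0.0342  0.0714] lug 6 [ 0.6282 -0.027   0.0341] plane z 0.0517
   rel bearing tab 7.2 lug 11.2
 cap mean [0.4458 0.0574 0.0519] circ [0.4445 0.0585] 0.0252 tab 26 [0.4309 0.0624 0.0724] lug 7 [0.4704 0.0505 0.0332] plane z 0.0517
   rel bearing tab -16.1 lug -17.1
```

```bash
cat > geo.py <<'E'
import numpy as np
from scipy.spatial.transform import Rotation as Ro
M={"A":(.6027,.1497,-20.5),"B":(.6027,-.0321,10.5),"C":(.4452,.0588,-16.)}
def frame(k): return Ro.from_euler("z",M[k][2],degrees=True)
def tab(k,th=0,drop=0):  # world position of tab centre, th in deg
    h=np.array([.028,0,.030-drop]); p=h+Ro.from_euler("y",th,degrees=True).apply([-.042,0,.035])
    return np.array([*M[k][:2],0])+frame(k).apply(p)
def rot(k,phi=0):        # tool orientation; phi deg tilts the tool along the opening sense
    return frame(k)*Ro.from_euler("y",phi,degrees=True)*Ro.from_euler("x",180,degrees=True)
def tcp(k,p,phi,ahead):  # TCP such that point p lies 'ahead' m ahead of it
    R=rot(k,phi); return p-ahead*R.apply([0,0,1]), R.as_quat()
E
python3 - <<'E'
from geo import *
from workcell import r
for k in "ABC":
    for th in(0,45,90):
        print(k,th,{phi:(lambda q:None if q is None else np.round(q,2).tolist())(r.solve_ik(*tcp(k,tab(k,th,.008),phi,.020))) for phi in((-50,-30,0) if th<90 else (-15,0,15,30,45))})
E
```

```text
A 0 {-50: None, -30: [0.28, 0.58, 1.86, -0.88, 0.4, 2.99], 0: [0.13, 0.68, 1.49, -0.0, 0.97, 2.06]}
A 45 {-50: None, -30: [0.24, 0.58, 1.78, -0.73, 0.44, 2.78], 0: [0.1, 0.7, 1.38, -0.0, 1.06, 2.03]}
A 90 {-15: [0.13, 0.68, 1.5, -0.18, 0.74, 2.18], 0: [0.08, 0.77, 1.27, -0.0, 1.1, 2.01], 15: [0.03, 0.91, 1.01, 0.1, 1.47, 1.94], 30: [-0.0, 1.08, 0.72, 0.18, 1.84, 1.93], 45: [-0.03, 1.31, 0.33, 0.29, 2.24, 1.99]}
B 0 {-50: [-0.43, 0.63, 2.24, 2.34, 0.66, -1.31], -30: [-0.32, 0.53, 2.0, 1.04, 0.28, 0.11], 0: [-0.19, 0.65, 1.55, -0.0, 0.94, 1.2]}
B 45 {-50: [-0.37, 0.6, 2.14, 2.28, 0.56, -1.17], -30: [-0.28, 0.53, 1.89, 0.76, 0.33, 0.43], 0: [-0.17, 0.68, 1.42, -0.0, 1.04, 1.22]}
B 90 {-15: [-0.19, 0.65, 1.56, 0.15, 0.69, 1.09], 0: [-0.15, 0.76, 1.3, -0.0, 1.08, 1.24], 15: [-0.11, 0.91, 1.01, -0.08, 1.47, 1.29], 30: [-0.08, 1.1, 0.68, -0.14, 1.87, 1.3], 45: [-0.07, 1.37, 0.19, -0.24, 2.34, 1.22]}
C 0 {-50: [0.24, 0.63, 2.57, 3.63, 0.93, -1.53], -30: None, 0: [-0.03, 0.44, 1.98, -0.0, 0.72, 1.82]}
C 45 {-50: [0.17, 0.54, 2.49, 3.63, 0.77, -1.64], -30: None, 0: [-0.05, 0.45, 1.88, -0.0, 0.82, 1.8]}
C 90 {-15: [-0.03, 0.44, 1.99, -0.15, 0.46, 1.94], 0: [-0.07, 0.52, 1.79, -0.0, 0.83, 1.78], 15: [-0.1, 0.64, 1.58, 0.05, 1.18, 1.73], 30: [-0.12, 0.79, 1.37, 0.08, 1.5, 1.7], 45: [-0.13, 0.95, 1.17, 0.11, 1.81, 1.7]}
```

```bash
cat > tap.py <<'E'
from geo import *
from workcell import r, command_gripper
command_gripper(0.0,20)
t=lambda: r.read_state()["time_s"]
p=tab("B"); r.reach(*tcp("B",p+[0,0,.15],0,.025))
print("t",t())
for k in "BCA":
    p=tab(k)
    r.reach(*tcp(k,p+[0,0,.035],0,.025))
    r.move_straight(tcp(k,p+[0,0,.016],0,.025)[0],speed=.1)
    f0=r.read_state()["contact_force"]
    hit=r.move_straight(tcp(k,p+[0,0,-.006],0,.025)[0],speed=.03,max_force=6.)
    s=r.read_state(); tip=s["eef_pos"][2]-.025
    print(k,hit,"tip z",round(tip,4),"F",np.round(s["contact_force"]-f0,2),"t",round(s["time_s"],2))
    r.move_straight(tcp(k,p+[0,0,.035],0,.025)[0],speed=.1)
    if tip<.0715: print("loose:",k); break
E
python3 tap.py
```

```text
t 3.1333
B True tip z 0.0742 F [-3.43 -0.11 11.03] t 4.42
C True tip z 0.0739 F [-1.93  1.03 13.09] t 6.36
A True tip z 0.0665 F [-1.55 -0.58  6.67] t 8.42
loose: A
```

Bolt A is the loose one: it dropped about 8 mm, while B and C held. Now I'll grip its tab.

```bash
cat > grip.py <<'E'
from geo import *
from workcell import r, command_gripper, optics
import cv2
k="A"; p=tab(k,0,.008)
command_gripper(.035,20)
r.reach(*tcp(k,p+[0,0,.04],-10,.020))
f0=r.read_state()["contact_force"]
print(r.move_straight(tcp(k,p,-10,.020)[0],speed=.05,max_force=4.))
s=r.read_state(); print(np.round(s["contact_force"]-f0,2))
command_gripper(0.0,20); r.hold(.2)
s=r.read_state(); F=frame(k).inv().apply(s["contact_force"]-f0)
print("w",s["grip_width"],"gf",s["grip_force"],"F mount",F.round(2),"tcp",np.round(s["eef_pos"],4),"t",s["time_s"],"f0",f0)
np.save("f0.npy",f0)
im,_=optics.get_image("scene"); cv2.imwrite("pics/grip.png",cv2.resize(im[150:300,225:405,::-1],None,fx=4,fy=4,interpolation=cv2.INTER_CUBIC))
E
python3 grip.py
```

```text
False
[0.76 1.27 1.43]
w 0.008257530017311492 gf 23.61897388153011 F mount [-0.76 -3.49  5.51] tcp [0.5863 0.1556 0.077 ] t 11.175 f0 [-0.1250456  -1.12348348 -0.53701063]
```

View pics/grip.png

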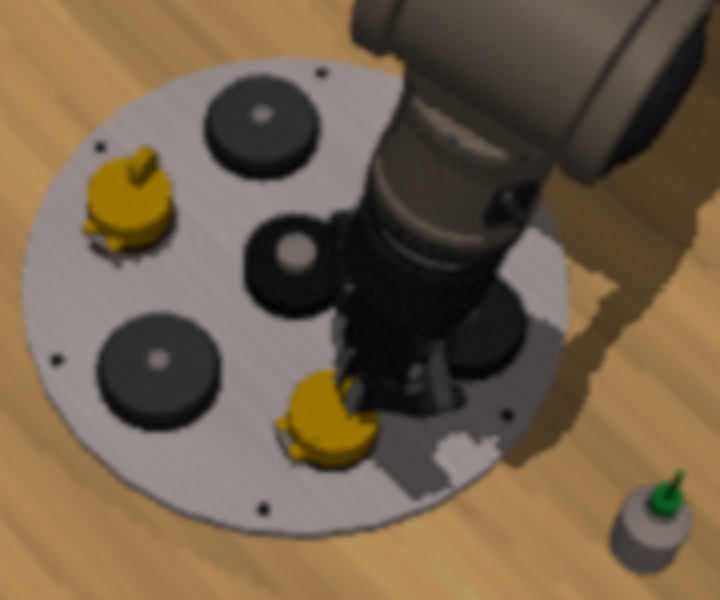

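The tab is held (8.3 mm width) with a light downward push. Next I'll swing the first part with force feedback.

```bash
cat > swing.py <<'E'
import sys, json, os
from geo import *
from workcell import r
k="A"; f0=np.load("f0.npy")
def swing(a,b,step=3.,target=1.5,gain=1.5e-4):
    off=json.load(open("off.json")) if os.path.exists("off.json") else 0.
    for th in np.arange(a+step,b+1e-6,step):
        phi=-10+45*th/90
        r.move_straight(*tcp(k,tab(k,th,.008)+[0,0,off],phi,.020),speed=.04)
        s=r.read_state(); F=frame(k).inv().apply(s["contact_force"]-f0)
        off=float(np.clip(off+np.clip(gain*(F[2]-target),-.0008,.0008),-.008,.008))
        print(round(th),F.round(1),"off",round(off*1e3,1),"w",round(s["grip_width"]*1e3,1),"t",round(s["time_s"],1),"M",np.round(s["torque"],2))
        json.dump(off,open("off.json","w"))
        if np.abs(F).max()>20 or F[2]<-5: print("STOP"); return
swing(float(sys.argv[1]),float(sys.argv[2]))
E
python3 swing.py 0 18
```

```text
3 [-3.3 -2.1  2.5] off 0.1 w 8.9 t 11.5 M [-0.34  0.68  0.21]
6 [-3.7 -0.8 -0. ] off -0.1 w 8.6 t 11.7 M [-0.16  0.85  0.22]
9 [-3.7 -0.6 -0.5] off -0.4 w 8.4 t 12.0 M [-0.06  1.06  0.27]
12 [-5.8 -1.3  1.5] off -0.4 w 8.3 t 12.2 M [-0.08  1.15  0.22]
15 [-4.5 -1.3  0.8] off -0.5 w 8.6 t 12.5 M [-0.06  0.92  0.27]
18 [-3.9  0.3  0.3] off -0.7 w 8.6 t 12.7 M [0.03 0.7  0.24]
```

Forces stay small, so I'll continue to 60° and take a look.

```bash
python3 swing.py 18 60; python3 - <<'E'
from workcell import optics
import cv2
im,_=optics.get_image("scene"); cv2.imwrite("pics/mid.png",cv2.resize(im[150:300,225:405,::-1],None,fx=4,fy=4,interpolation=cv2.INTER_CUBIC))
E
```

```text
21 [-4.3 -0.7  0.3] off -0.9 w 8.3 t 13.0 M [0.07 0.62 0.24]
24 [-2.8  0.9 -0.1] off -1.1 w 8.6 t 13.2 M [0.11 0.55 0.25]
27 [-3.3  0.7  0.7] off -1.2 w 8.5 t 13.5 M [0.22 0.58 0.22]
30 [-3.8  1.6  0.8] off -1.3 w 8.9 t 13.7 M [0.37 0.55 0.2 ]
33 [-3.9  2.1  0.3] off -1.5 w 8.5 t 14.0 M [0.51 0.43 0.17]
36 [-3.2  3.   0.7] off -1.6 w 8.4 t 14.2 M [0.65 0.51 0.12]
39 [-3.8  4.3  0.7] off -1.7 w 8.7 t 14.5 M [0.8  0.45 0.12]
42 [-4.7  5.1  2. ] off -1.6 w 8.3 t 14.7 M [0.89 0.37 0.1 ]
45 [-4.1  5.2 -0.3] off -1.9 w 8.5 t 15.0 M [0.85 0.32 0.01]
48 [-3.3  5.6  2.4] off -1.8 w 8.3 t 15.2 M [ 0.92  0.29 -0.04]
51 [-3.7  6.1 -0.5] off -2.1 w 8.5 t 15.5 M [ 1.    0.31 -0.09]
54 [-3.5  6.1  1.2] off -2.1 w 8.3 t 15.7 M [ 0.98  0.38 -0.1 ]
57 [-3.9  6.3  1.3] off -2.2 w 8.8 t 16.0 M [ 1.01  0.23 -0.15]
60 [-3.9  6.6  2.1] off -2.1 w 8.3 t 16.2 M [ 1.07  0.2  -0.14]
```

View pics/mid.png

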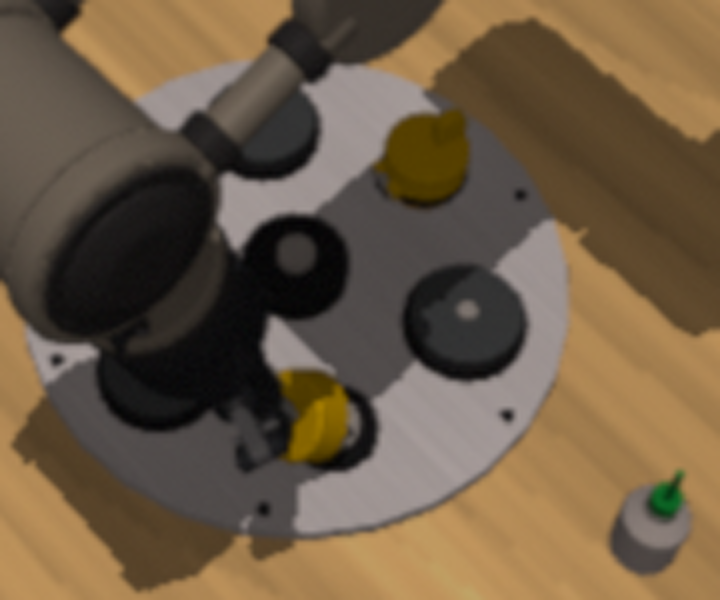

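The cap follows the grip and the threaded insert is now visible under it. I'll finish the swing, easing the sideways force too.

```bash
python3 - <<'E'
s=open("swing.py").read()
s=s.replace("tab(k,th,.008)+[0,0,off]","tab(k,th,.008)+frame(k).apply([0,oy,off])").replace("    for th in","    oy=0.\n    for th in").replace("        print(","        oy+=float(np.clip(1.5e-4*F[1],-.0005,.0005))\n        print(",1)
open("swing.py","w").write(s)
E
python3 swing.py 60 87; python3 - <<'E'
from workcell import optics,r
from geo import *
import cv2
f0=np.load("f0.npy"); r.hold(.5)
s=r.read_state(); print("F",frame("A").inv().apply(s["contact_force"]-f0).round(2),s["grip_width"],s["grip_force"],s["time_s"],np.round(s["eef_pos"],4))
for n in("scene","top"):
    im,d=optics.get_image(n); np.savez(n+"9.npz",im=im,d=d)
    c=im[150:300,225:405] if n=="scene" else im[160:290,200:350]
    cv2.imwrite(f"pics/end_{n}.png",cv2.resize(c[:,:,::-1],None,fx=4,fy=4,interpolation=cv2.INTER_CUBIC))
E
```

```text
63 [-4.9  7.2  0.6] off -2.2 w 8.5 t 16.5 M [ 1.04  0.16 -0.23]
66 [-3.9  6.6  1.3] off -2.2 w 8.6 t 16.8 M [ 0.93  0.22 -0.22]
69 [-3.5  6.2  1.8] off -2.2 w 8.2 t 17.0 M [ 0.82  0.32 -0.22]
72 [-4.1  4.8  0.2] off -2.4 w 8.2 t 17.3 M [ 0.66  0.33 -0.13]
75 [-3.6  3.   0.8] off -2.5 w 8.6 t 17.5 M [ 0.45  0.37 -0.05]
78 [-3.6  2.3  1.5] off -2.5 w 8.5 t 17.8 M [0.35 0.35 0.08]
81 [-3.6  1.5  1.6] off -2.5 w 8.6 t 18.0 M [0.07 0.42 0.15]
84 [-4.9 -0.3  1.2] off -2.5 w 8.9 t 18.3 M [-0.04  0.48  0.27]
87 [-4.  -0.5 -0.1] off -2.7 w 8.4 t 18.5 M [-0.11  0.42  0.26]
F [-4.48 -1.84 -0.54] 0.008160926570644593 19.97645037045004 19.025 [0.6709 0.1273 0.0799]
```

View pics/end_scene.png

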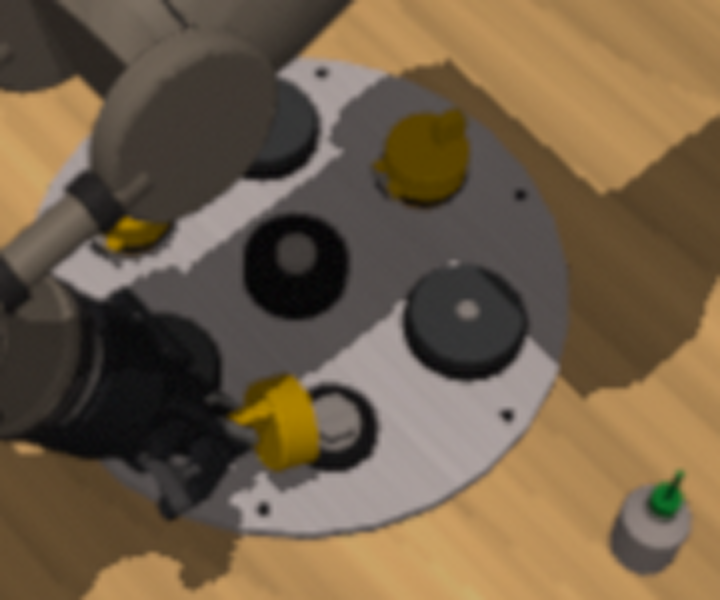

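View pics/end_top.png

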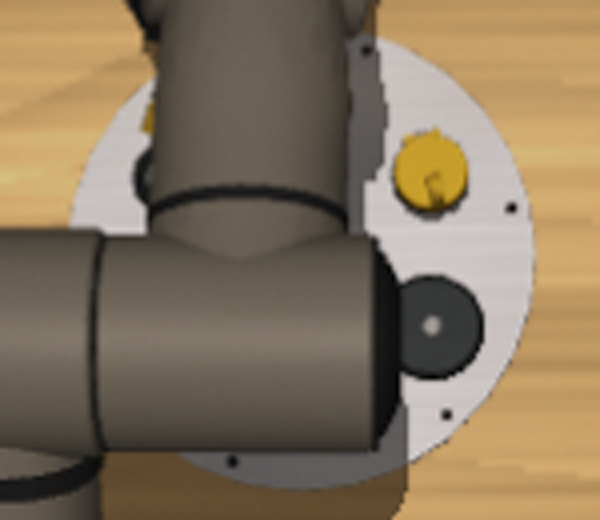

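The cap stands open with the tab between the pads and the bolt head bare, at (335,420) in the scene crop. In the top crop, cap B at (430,173) is shut. Next I'll check the cap angle numerically from depth.

```bash
python3 - <<'E'
from h import *; from geo import *
z=np.load("scene9.npz"); im,d=z["im"],z["d"]; h=cv2.cvtColor(im,cv2.COLOR_RGB2HSV); m=cv2.inRange(h,(18,150,40),(32,255,255))
v,u=np.nonzero(m&(d>0)); D,C=rays("scene",np.c_[u,v]); P=C+D*d[v,u][:,None]
Q=frame("A").inv().apply(P-[*M["A"][:2],0])
ok=(np.hypot(Q[:,0],Q[:,1])<.09)&(Q[:,2]>.01)&(Q[:,2]<.12); Q=Q[ok]; print(len(Q),Q.min(0).round(3),Q.max(0).round(3))
# planes by RANSAC
rng=np.random.default_rng(0); best=[]
for _ in range(3000):
    a=Q[rng.choice(len(Q),3,False)]; n=np.cross(a[1]-a[0],a[2]-a[0]); l=np.linalg.norm(n)
    if l<2e-5: continue
    n/=l; n*=np.sign(n[0]) or 1
    if abs(n[1])>.3 or n[0]<.75: continue
    best.append(((abs((Q-a[0])@n)<.0015).sum(),n,a[0]))
c,n,a=max(best,key=lambda b:b[0]); I=Q[abs((Q-a)@n)<.0015]; n=np.linalg.svd(I-I.mean(0))[2][2]; n*=np.sign(n[0])
print(c,n.round(3),I.mean(0).round(4),"cap angle deg",np.degrees(np.arctan2(n[0],n[2])).round(1))
# rim edge points per height: max z profile vs x
for x in np.arange(.01,.075,.005):
    q=Q[abs(Q[:,0]-x)<.0025]
    if len(q): print(round(x,3),len(q),"z",q[:,2].min().round(3),q[:,2].max().round(3),"y",q[:,1].min().round(3),q[:,1].max().round(3))
E
```

```text
359 [ 0.005 -0.023  0.012] [0.062 0.028 0.085]
109 [0.978 0.047 0.203] [0.0421 0.0066 0.0593] cap angle deg 78.3
0.015 1 z 0.026 0.026 y 0.017 0.017
0.02 34 z 0.024 0.077 y -0.013 0.026
0.025 48 z 0.046 0.078 y -0.015 0.026
0.03 50 z 0.047 0.081 y -0.017 0.027
0.035 52 z 0.051 0.081 y -0.015 0.027
0.04 73 z 0.013 0.081 y -0.019 0.028
0.045 64 z 0.012 0.081 y -0.022 0.025
0.05 15 z 0.035 0.081 y -0.004 0.007
0.055 13 z 0.074 0.082 y -0.003 0.008
0.06 8 z 0.072 0.085 y -0.002 0.007
```

Depth puts the cap at about 80° (top-face normal 78°, wall slope about 10°), so I'll swing it about 9° further, keeping the present sideways offset.

```bash
cat > more.py <<'E'
from h import *; from geo import *; from workcell import r
import json
k="A"; off=json.load(open("off.json")); f0=np.load("f0.npy"); s=r.read_state()
phi=33.5; o=frame(k).inv().apply(s["eef_pos"]-tcp(k,tab(k,87,.008),phi,.020)[0]); print("o",o.round(4))
o=np.array([0,o[1],off])
for th in (90,93,96):
    r.move_straight(*tcp(k,tab(k,th,.008)+frame(k).apply(o),phi,.020),speed=.04)
    s=r.read_state(); F=frame(k).inv().apply(s["contact_force"]-f0); print(th,F.round(1),round(s["grip_width"]*1e3,1),round(s["time_s"],1))
    o[2]+=np.clip(1.5e-4*(F[2]-1.5),-.0008,.0008)
r.hold(.3)
im,d=optics.get_image("scene")
m=cv2.inRange(cv2.cvtColor(im,cv2.COLOR_RGB2HSV),(18,150,40),(32,255,255))
v,u=np.nonzero(m&(d>0)); D,C=rays("scene",np.c_[u,v]); P=C+D*d[v,u][:,None]
Q=frame(k).inv().apply(P-[*M[k][:2],0]); Q=Q[(np.hypot(Q[:,0],Q[:,1])<.09)&(Q[:,2]>.01)&(Q[:,2]<.12)]
xs=np.arange(.016,.046,.003); zt=[np.sort(Q[abs(Q[:,0]-x)<.002][:,2])[-4:].mean() for x in xs]
print("wall top z",np.round(zt,4),"angle",90-np.degrees(np.arctan(np.polyfit(xs[2:-1],zt[2:-1],1)[0])).round(1))
for z in np.arange(.04,.076,.005):
    q=Q[abs(Q[:,2]-z)<.0025]; q=q[abs(q[:,1])>.007]
    if len(q)>3: print("top face z",round(z,3),"x max",np.sort(q[:,0])[-3:].round(4))
cv2.imwrite("pics/fin.png",cv2.resize(im[150:300,225:405,::-1],None,fx=4,fy=4,interpolation=cv2.INTER_CUBIC))
s=r.read_state(); print(s["time_s"],s["grip_force"],frame(k).inv().apply(s["contact_force"]-f0).round(2))
E
python3 more.py
```

```text
o [-0.0001  0.0029 -0.0026]
90 [-3.5 -0.2  1. ] 8.7 19.4
93 [-3.6 -0.4  3.3] 8.3 19.6
96 [-0.8  0.8  3.6] 8.2 19.9
wall top z [   nan    nan 0.0247 0.0767 0.0779 0.0791 0.0779 0.0775 0.0785 0.0786] angle 27.200000000000003
top face z 0.04 x max [0.0473 0.0477 0.0488]
top face z 0.045 x max [0.0476 0.0479 0.0485]
top face z 0.05 x max [0.0471 0.0479 0.0485]
top face z 0.055 x max [0.0477 0.0486 0.0486]
top face z 0.06 x max [0.0474 0.0475 0.0485]
top face z 0.065 x max [0.0471 0.0474 0.0475]
top face z 0.07 x max [0.0471 0.0608 0.063 ]
top face z 0.075 x max [0.0459 0.0471 0.0517]
20.225 19.8056494319826 [-0.66  1.36  4.91]more.py:15: RuntimeWarning: Mean of empty slice.
  xs=np.arange(.016,.046,.003); zt=[np.sort(Q[abs(Q[:,0]-x)<.002][:,2])[-4:].mean() for x in xs]
  ret = ret.dtype.type(ret / rcount)
```

View pics/fin.png

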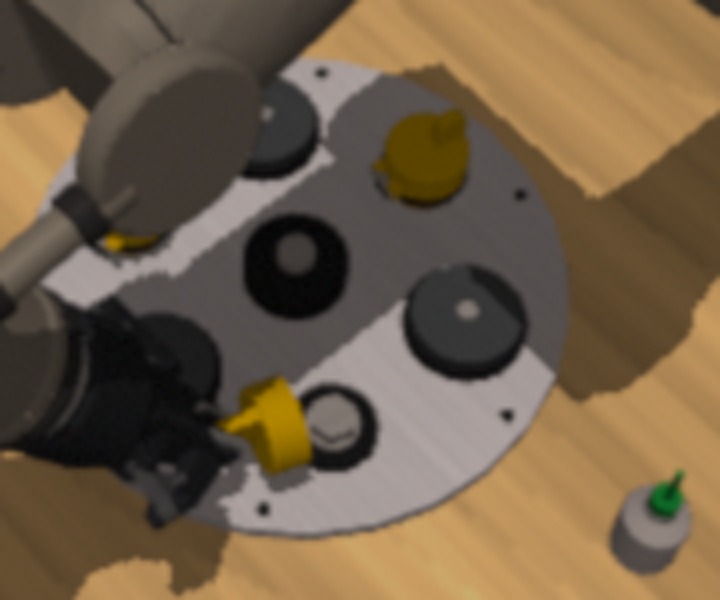

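The top face is now vertical (x stays about 47.5 mm over its height), and the cap's upper wall is at z ≈ 0.078. That fits a bolt still down: 0.076 is expected if dropped, 0.084 if not. I'll check that the hold is steady, then hand in.

```bash
python3 - <<'E'
from h import *; from workcell import r
r.hold(1.2); s=r.read_state()
im,_=optics.get_image("scene"); old=cv2.imread("pics/fin.png")
new=cv2.resize(im[150:300,225:405,::-1],None,fx=4,fy=4,interpolation=cv2.INTER_CUBIC)
dif=cv2.absdiff(old,new)[360:500,200:340].mean(); print("diff",dif,s["grip_width"],s["grip_force"],s["contact_force"],s["time_s"])
if dif<4 and .007<s["grip_width"]<.0105 and s["grip_force"]>12: print(r.finish_job())
E
```

```text
diff 0.579047619047619 0.007908290174752483 19.86664005453349 [ 0.32401333 -0.58128449  6.24321446] 21.425
the job is handed in; nothing more can be done
None
```

The loose bolt was A, the far-left one seen from the robot: it dropped about 8 mm under the tap and depth readings show it still down. Its cap is held at about 90° by the tab, B and C stayed shut, and the job was handed in at 21.4 s.

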